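# Pack the spice tins and clamp the guard leg

### The job

Finish the layer of three spice tins on the little pallet slab: lay one loose tin beside the tin already there, parallel and with ends level, and the other crosswise over the free end of the slab across the ends of both, all upright with the layer centred on the slab. Then push the rack's sliding guard leg towards the tins until its pointer pin is level with the line engraved on the scale, and only then, holding the leg at the line, pinch its sliding cam lever fully closed against the thumb plate. Finish still holding: keep the lever pinched shut and the leg at the line, do not let go, and leave the other kitchen things where they are.

Things in the scene. Friction and masses are not known exactly. Their poses are not given: they have to be found in the camera images.
- slab (a point): Centre of the top face of the pallet slab, light wood, 106 x 76 mm, top 34 above the table, fixed on an 18 thick teak board. x (long side) points away from the robot to the drying frame, y left to the guard leg, z up (turned up to 9 degrees with the rack). The drying frame (with plates, bowl, cup up to 165 high) begins 185 beyond this point in +x; between is low.
- tin0_mid (a point): Centre of the plain closed aluminium spice tin already on the slab, 60 (its x) x 30 (y) x 40 mm high; in the slab frame it is at x -17, y -17, long side along x.
- tin1_mid (a point): Centre (20 above its underside) of a loose tin, same 60 (x) x 30 (y) x 40, about 90 g, on the table left or right of the board. The two free places in the slab frame: x -17, y +17, long side along x; and x +32, y 0, long side along y (4 mm gaps). Either tin may take either. Gripping by the two ends (60 across) leaves room for neighbours.
- tin2_mid (a point): Centre of the other loose spice tin, the same as tin1.
- leg (a joint): Travel of the black guard leg, m: 0 drawn back (left), grows as it slides to the slab (-y of the slab frame), stop at 0.105; pointer at the line at 0.085. About 3 N friction, stays where left; at the start 0 to 0.03. Its slab end carries a fence blade (top 64 mm above the table) that at the line stands 9 from the layer.
- camlever (a joint): Travel of the cam lever along the leg, m: 0 open, 0.014 closed (at its stop, 4 mm from the thumb plate). It slides towards the thumb plate (+y of the slab frame) against a spring of 4.5 to 6.6 N and springs open when let go; the push on it also pushes the leg back, so the thumb plate must be held.
- plate (a point): Centre of the thumb plate, upright black plate fixed on the leg, 32 wide (x), 8 thick (y, along the leg), top 85 above the table, this point 63; axes as the slab's. Push its left (+y) face to move the leg. The leg bar below is 16 wide, top 37 above the table: fingers straddling plate and lever along y stay above 40. The fence is 75 to -y, only 37 high near the leg.
- paddle (a point): Centre of the cam lever's upright steel paddle, 26 wide (x), 12 thick (y), top 85 above the table, this point 63; axes as the slab's. It stands on the slab side (-y) of the thumb plate, 28 centre to centre when open, 14 closed: outer face to outer face 38 open, 24 closed.
- pointer (a point): Middle of the black pointer pin (6 thick, along x) at the leg's outer (left) end, 30 above the table.
- mark (a point): Middle of the 4 wide dark line engraved across the steel scale strip on the board, behind the leg; the leg is set when the pointer has the same y in the slab frame as this.
- pepperjar: small lidded amber glass jar, 52 across, 75 high; origin at the centre of its underside; bystander
- teacup: white handleless teacup, 66 across, 55 high; origin at the centre of its underside; bystander
- saucebowl: small blue dipping bowl, 60 across, 26 high, on the teak board near its front left; origin at the centre of its underside; bystander
- woodlid: round dark wooden lid, 56 across, 14 high, lying on the teak board between slab and drying rack; origin at the centre of its underside; bystander
There are look-alikes about, which are no part of the job. What is shaped like the part that bears tin1_mid but brown or red is not meant. Leave any orange look-alike of the part that bears tin2_mid alone.

How it is judged (in metres and radians):
On the way, in this order (a step that is already met when the one before it is completed fails the run):
1. the layer of three tins is complete and let go, the leg not yet at its line (x of tin0_mid in the frame of slab between -0.0235 and -0.0105 m and y of tin0_mid in the frame of slab between -0.0235 and -0.0105 m and z of tin0_mid in the frame of slab between 0.016 and 0.024 m and angle between tin0_mid's own z axis and vertical below 0.1 rad and angle between the x axis of tin0_mid and the x axis of slab, either way round below 0.14 rad and (((x of tin1_mid in the frame of slab between -0.0235 and -0.0105 m and y of tin1_mid in the frame of slab between 0.0105 and 0.0235 m and z of tin1_mid in the frame of slab between 0.016 and 0.024 m and angle between tin1_mid's own z axis and vertical below 0.1 rad and angle between the x axis of tin1_mid and the x axis of slab, either way round below 0.14 rad) and (x of tin2_mid in the frame of slab between 0.0255 and 0.0385 m and y of tin2_mid in the frame of slab between -0.0065 and 0.0065 m and z of tin2_mid in the frame of slab between 0.016 and 0.024 m and angle between tin2_mid's own z axis and vertical below 0.1 rad and angle between the x axis of tin2_mid and the y axis of slab, either way round below 0.14 rad)) or ((x of tin2_mid in the frame of slab between -0.0235 and -0.0105 m and y of tin2_mid in the frame of slab between 0.0105 and 0.0235 m and z of tin2_mid in the frame of slab between 0.016 and 0.024 m and angle between tin2_mid's own z axis and vertical below 0.1 rad and angle between the x axis of tin2_mid and the x axis of slab, either way round below 0.14 rad) and (x of tin1_mid in the frame of slab between 0.0255 and 0.0385 m and y of tin1_mid in the frame of slab between -0.0065 and 0.0065 m and z of tin1_mid in the frame of slab between 0.016 and 0.024 m and angle between tin1_mid's own z axis and vertical below 0.1 rad and angle between the x axis of tin1_mid and the y axis of slab, either way round below 0.14 rad))) and contact force between the fingers and tin0 below 0.1 N and contact force between the fingers and tin1 below 0.1 N and contact force between the fingers and tin2 below 0.1 N and value of joint leg below 0.055 m), for 0.2 s.
2. the leg is held at the line with the lever still open (value of joint leg between 0.08 and 0.09 m and value of joint camlever below 0.005 m and contact force between the fingers and leg above 0.3 N), for 0.2 s.
At the end, for the whole second after the job is handed in: All three tins stand upright in the pattern on the slab, each within 6.5 mm of its place along each slab axis and 8 degrees; the leg is within 4 mm of the line; the cam lever is closed to within 1.5 mm of its stop; the fingers still press the lever and the leg with more than 1.5 N (x of tin0_mid in the frame of slab between -0.0235 and -0.0105 m and y of tin0_mid in the frame of slab between -0.0235 and -0.0105 m and z of tin0_mid in the frame of slab between 0.016 and 0.024 m and angle between tin0_mid's own z axis and vertical below 0.1 rad and angle between the x axis of tin0_mid and the x axis of slab, either way round below 0.14 rad and (((x of tin1_mid in the frame of slab between -0.0235 and -0.0105 m and y of tin1_mid in the frame of slab between 0.0105 and 0.0235 m and z of tin1_mid in the frame of slab between 0.016 and 0.024 m and angle between tin1_mid's own z axis and vertical below 0.1 rad and angle between the x axis of tin1_mid and the x axis of slab, either way round below 0.14 rad) and (x of tin2_mid in the frame of slab between 0.0255 and 0.0385 m and y of tin2_mid in the frame of slab between -0.0065 and 0.0065 m and z of tin2_mid in the frame of slab between 0.016 and 0.024 m and angle between tin2_mid's own z axis and vertical below 0.1 rad and angle between the x axis of tin2_mid and the y axis of slab, either way round below 0.14 rad)) or ((x of tin2_mid in the frame of slab between -0.0235 and -0.0105 m and y of tin2_mid in the frame of slab between 0.0105 and 0.0235 m and z of tin2_mid in the frame of slab between 0.016 and 0.024 m and angle between tin2_mid's own z axis and vertical below 0.1 rad and angle between the x axis of tin2_mid and the x axis of slab, either way round below 0.14 rad) and (x of tin1_mid in the frame of slab between 0.0255 and 0.0385 m and y of tin1_mid in the frame of slab between -0.0065 and 0.0065 m and z of tin1_mid in the frame of slab between 0.016 and 0.024 m and angle between tin1_mid's own z axis and vertical below 0.1 rad and angle between the x axis of tin1_mid and the y axis of slab, either way round below 0.14 rad))) and value of joint leg between 0.081 and 0.089 m and value of joint camlever above 0.0125 m and contact force between the fingers and camlever above 1.5 N and contact force between the fingers and leg above 1.5 N and velocity of joint leg between -0.01 and 0.01 m/s); the arm keeps its last pose, push and grip.
It fails at once if the leg is dragged with the lever closed (more than 13 mm from the line) (value of joint camlever above 0.0125 m and not (value of joint leg between 0.072 and 0.098 m)).
It fails at once if a bystander is moved by more than 40 mm (distance of any of pepperjar, teacup, saucebowl, woodlid from where it was at the start of the episode above 0.04 m).
It also fails if it takes over 72 s, if anything falls off the work surface, if the arm or the gripper's body presses on something with over 40 N, if the wrist force passes 120 N, or if a joint passes its speed limit or range.

### The arm

A 6-joint arm with a two-finger parallel gripper is mounted at the origin on the work surface. World frame = base frame: x ahead of the robot, y to its left, z up, the work surface at z = 0. Lengths are in m, angles in degrees, forces in N, time in s.
With the tool pointing down it reaches from about 0.425 to 0.95 m from the base axis. Payload 14.7 kg.
Tool frame: the origin (TCP) lies between the finger pads; the fingertips stand ctrl.nose_length ahead of it and the grasp point (between the pads) lies 8 mm behind it (ctrl.nose_length is the distance from the TCP to the fingertips, in m); z points along the fingers, y is the line along which they close (so a half turn about z gives the same grasp; the last joint's range is limited). The gripper opens to 85 mm and grips with 20 to 120 N. Pads are 22 mm wide; open, the fingers measure 114 mm over their backs; the gripper's body (76 mm by 85 mm) begins 54 mm behind the grasp point. The pads swing forward as they close: fully open they stand 13 mm farther back than shut.
Start: joints at [-65.925, 27.513, 91.461, -0, 61.026, -2.67], TCP at [0.293, -0.58, 0.242] pointing down, gripper open.
Joint ranges: [-157.49, 157.49], [-46.99, 117.5], [13.45, 153.17], [-89.5, 269.5], [5.16, 153.95], [-167.48, 167.48]. Speed limits (degrees/s): [108.29, 108.29, 136.94, 172.46, 172.46, 172.46].

### API

Orientations are given as a 3x3 rotation matrix whose columns are the frame's x, y, z axes.
In Python, from cell import get_obs, eyes, ctrl gives the robot as it stands. The module is installed in compiled form; this text tells all that it offers.
- The arm moves only by the shell command python3 -m crank 'ROWS'. ROWS is JSON, a list of rows, each an object with "slide": the shift along the tool's x, y, z scaled (see below), a list of three; "turn": the turn, a rotation vector about the tool's x, y, z scaled (see below), a list of three; "gripper": the closure, from -1 (fully open) to 1 (shut). A call has 1 to 20 rows; each row is the pose to reach, as a shift and turn from the pose commanded when the call began, along the tool's axes at that moment, turning the shorter way round; what a row does not reach only later rows make up. The controller multiplies each number of a shift by 15 cm and each number of a turn by 2 pi rad. A row lasts 1/12 s, in which the tool goes at most 41.7 mm and 7.16 degrees, less where a joint would pass 70% of its speed; a pose out of reach is approached as far as the arm can. A call with a number of a shift or a turn outside -1 to 1 is refused whole. A call with a gripper value outside its range is refused whole. The fingers move at their own pace and stop on an object; the grip force is fixed at half the most. Time passes only in rows, so rows that repeat a pose let the fingers close. It gives the time, the measured TCP pose, the force, the opening and the grip force at its end, in the units of the state.
- get_obs(): the state, without advancing time (a new reading comes with each control period).
- eyes.capture(name): name is "side" or "top"; returns (picture, depth): 480x640x3 uint8, red, green, blue; 480x640 float32, m along the optical axis (not along the pixel's ray), 0 where there is no reading.
- eyes.calibration(name): a dict with "fov_y" (degrees; the focal length in pixels is half the picture's height over the tangent of half this angle, whatever the lens; pixels are square), "cx", "cy" (the principal point, pixels), "view" (4x4, takes a point from world to camera coordinates). Camera axes: x right, y up, looking along -z (the intrinsics and any distortion apply to the point x, -y, -z); pixel columns grow to the right and rows downward; lengths in m; the calibration is good to about 2 mm. A picture is of the moment at which its call begins. calibration takes no time and is no camera call.
- ctrl.close_job(): hands the job in; it is judged then, once.
The state is a dict: "time_s": time; "qpos": joint angles; "joint_vel": joint speeds; "tau": joint torques, N m; "ee_pos": TCP position; "tcp_rot": TCP orientation; "contact_force": force on the tool from outside, world axes, zero at the start; "torque": the same for the moment, N m; "width": finger opening in m; "finger_force": force on a finger pad.
Only numpy, scipy, OpenCV 4.12 (cv2) and the standard library are available. Lean on these libraries where they do the work, as an engineer would, in place of code of your own. Each camera call takes 0.05 s, during which the arm holds its last target. There are 200 camera calls.

## Working session

There is one attempt and no reset: what is moved stays moved. The work goes in short steps, Python scripts to look and compute and a shell command to move; the robot and the scene stay as the last step left them, time stands still between calls to the robot, and variables do not carry over. Pictures are saved under pics/ and viewed, at most 10 in all, crops included, and the job is handed in when it is done.

```bash
ls; mkdir -p pics
python3 - <<'E'
from cell import get_obs, eyes, ctrl
import cv2, numpy as np
print(ctrl.nose_length); o=get_obs(); print(o)
for n in("side","top"):
    p,d=eyes.capture(n); cv2.imwrite(f"pics/{n}0.png",p[:,:,::-1]); np.savez(f"pics/{n}0.npz",p=p,d=d)
    print(n,eyes.calibration(n),(d>0).mean())
E
```

```text
pics
0.011
{'time_s': 0.0, 'qpos': array([-6.59236176e+01,  2.75487665e+01,  9.14936162e+01, -2.13620090e-04,
        6.10284941e+01, -2.67003256e+00]), 'joint_vel': array([ 0.11732442, -0.00456786, -0.09684348, -0.13545758,  0.01284549,
       -0.1471632 ]), 'tau': array([-5.59767766e-03, -9.50671434e+01, -4.30180478e+01, -2.75253897e-04,
        1.20474474e-02,  2.86931098e-06]), 'ee_pos': array([ 0.29237686, -0.58006998,  0.2416856 ]), 'tcp_rot': array([[ 8.93006305e-01,  4.50043867e-01, -5.07630530e-04],
       [ 4.50044150e-01, -8.93005594e-01,  1.12808288e-03],
       [ 5.43698767e-05, -1.23584127e-03, -9.99999235e-01]]), 'contact_force': array([ 0.65922405, -0.52570636,  0.72187379]), 'torque': array([-0.00939587, -0.02393886, -0.00031815]), 'finger_force': 0.0, 'width': 0.0852115150703692}
side {'fov_y': 47.84969793228032, 'cx': 313.99526995948764, 'cy': 242.78898149462822, 'view': array([[ 0.84029855, -0.54211598,  0.00293356, -0.43704968],
       [ 0.29281707,  0.45841731,  0.83911366, -0.21945094],
       [-0.45624172, -0.704247  ,  0.54394821, -1.27655847],
       [ 0.        ,  0.        ,  0.        ,  1.        ]])} 0.9959309895833334
top {'fov_y': 55.02276183348747, 'cx': 321.00692299938095, 'cy': 238.3298298463082, 'view': array([[ 0.00762343, -0.99993393, -0.00860395,  0.01546713],
       [ 0.99146096,  0.00643814,  0.13024479, -0.51932069],
       [-0.13018079, -0.00952339,  0.99144453, -1.03221548],
       [ 0.        ,  0.        ,  0.        ,  1.        ]])} 0.9961067708333333
```

View pics/top0.png

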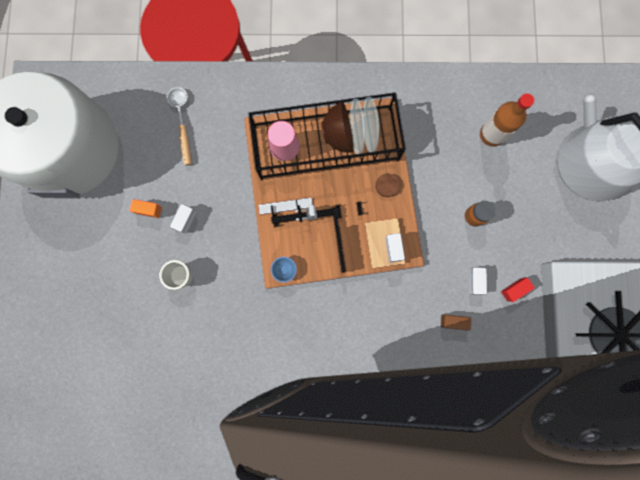

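View pics/side0.png

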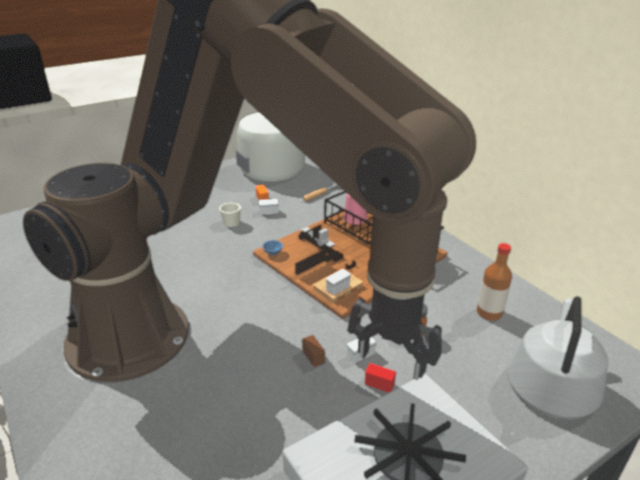

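The top view shows the slab at (385,243) with tin0 at (396,247). The loose tins are at (182,218) and (480,281), and the leg with lever is around (310,213). The side view shows the same layout, with the arm blocking part of it.

```bash
cat > h.py <<'E'
import numpy as np, cv2
from cell import get_obs, eyes, ctrl
def cloud(n,d):
    c=eyes.calibration(n); f=240/np.tan(np.radians(c["fov_y"]/2)); V=np.array(c["view"])
    v,u=np.mgrid[0:480,0:640]
    X=np.stack([(u-c["cx"])/f*d,-(v-c["cy"])/f*d,-d],-1)
    return (X-V[:3,3])@V[:3,:3]
def ray(n,u,v,z):
    c=eyes.calibration(n); f=240/np.tan(np.radians(c["fov_y"]/2)); V=np.array(c["view"])
    r=np.array([(u-c["cx"])/f,-(v-c["cy"])/f,-1])@V[:3,:3]; o=-V[:3,3]@V[:3,:3]
    return o+r*(z-o[2])/r[2]
def rect(P):
    (c,s,a)=cv2.minAreaRect((P[:,:2]*1000).astype(np.float32)); return np.round(c,1),np.round(s,1),round(a,1)
E
python3 - <<'E'
from h import *
a=np.load("pics/top0.npz"); p,d=a["p"],a["d"]; W=cloud("top",d); hsv=cv2.cvtColor(p,cv2.COLOR_RGB2HSV)
print("table z",W[330,200],W[300,300])
def box(u0,u1,v0,v1):
    m=np.zeros((480,640),bool); m[v0:v1,u0:u1]=1; return m
wh=(hsv[...,1]<50)&(hsv[...,2]>110)
for n,b in (("L",box(165,200,200,235)),("R",box(465,495,262,300))):
    q=b&(W[...,2]>.032)&(W[...,2]<.05); print(n,q.sum(),rect(W[q]),W[q].mean(0),np.median(W[q][:,2]))
q=box(380,412,228,268)&(W[...,2]>.066)&(W[...,2]<.085); print("tin0",q.sum(),rect(W[q]),W[q].mean(0))
for s in (hsv[250,375],hsv[260,340],hsv[230,400]):print(s)
q=box(360,412,215,272)&(W[...,2]>.028)&(W[...,2]<.085); q=cv2.morphologyEx(q.astype(np.uint8),cv2.MORPH_OPEN,np.ones((4,4)))>0
print("slab",q.sum(),rect(W[q]))
q=box(240,430,170,295)&(W[...,2]>.01)&(W[...,2]<.085); print("board",rect(W[q]))
q=box(262,345,195,232)&(W[...,2]>.07)&(W[...,2]<.1);print("paddles",q.sum(),rect(W[q]),np.argwhere(q)[:,::-1].min(0),np.argwhere(q)[:,::-1].max(0),W[q].mean(0))
cv2.imwrite("pics/crop.png",cv2.resize(p[190:285,250:430,::-1],None,fx=4.4,fy=4.4,interpolation=cv2.INTER_CUBIC))
E
```

```text
table z [ 0.30611034  0.30030762 -0.00080759] [ 0.37730187  0.06775964 -0.00163279]
L 348 (array([565. , 343.2]), array([31.6, 60. ]), 66.6) [0.56430989 0.34215426 0.04025815] 0.04043418629672885
R 358 (array([ 423.8, -342.1]), array([29.9, 59.3]), 88.2) [ 0.42423264 -0.34147684  0.03892902] 0.0389939121485829
tin0 369 (array([ 496. , -147.7]), array([60.2, 30. ]), 7.7) [ 0.49521172 -0.14735882  0.0734152 ]
[ 17  95 231]
[ 13 123  56]
[ 15 118 134]
slab 1497 (array([481.9, -72.9]), array([119.6, 231.8]), 23.8)
board (array([571.7, -16.2]), array([285.2, 375.8]), 8.4)
paddles 121 (array([574.2,  52.2]), array([31.4, 37.8]), 9.3) [297 205] [315 219] [0.57296905 0.05183552 0.08452486]
```

View pics/crop.png

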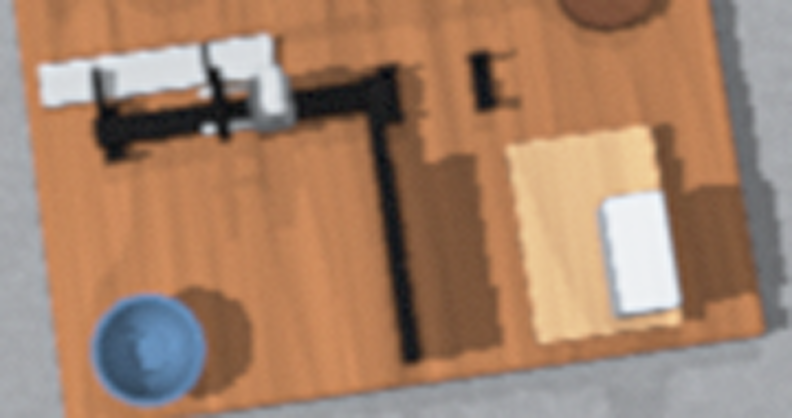

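The crop shows the slab outline, with left corners at (508,145) and (540,342), and tin0 at (640,255). The plate is at (220,100), the steel paddle at (270,95), the pointer pin at (100,85) and the engraved line near (212,62).

Run:
```python
from h import *
a=np.load("pics/top0.npz"); p,d=a["p"],a["d"]; W=cloud("top",d); hsv=cv2.cvtColor(p,cv2.COLOR_RGB2HSV)
B=np.zeros((480,640),bool); B[212:275,360:415]=1
q=B&(hsv[...,0]>13)&(hsv[...,0]<25)&(hsv[...,1]>50)&(hsv[...,1]<115)&(hsv[...,2]>190)
v,u=np.nonzero(q); P=np.array([ray("top",x,y,.034) for x,y in zip(u,v)]); print("slab",q.sum(),rect(P),np.median(W[q][:,2]))
th=np.radians(8.4); R=np.array([[np.cos(th),-np.sin(th)],[np.sin(th),np.cos(th)]])
print("slab from tin0",np.array([496,-147.7])-R@[-17,-17])
Wq=W.copy()
S=(W[...,:2]-[.5153,-.134])@R   # slab frame
# plate/paddle top
b=np.zeros((480,640),bool); b[195:232,262:345]=1
q=b&(W[...,2]>.074)&(W[...,2]<.1)
s=S[q]*1000; print("slab-frame plate+paddle",s.min(0),s.max(0),s.mean(0))
st=q&(hsv[...,2]>90); bl=q&(hsv[...,2]<60)
print("steel",S[st].mean(0)*1000,S[st].min(0),S[st].max(0),"black",S[bl].mean(0)*1000,S[bl].min(0),S[bl].max(0))
# pointer row and mark profile: grey along v rows
g=p.mean(2).astype(int)
for vv in (201,202,203,204,205,206,207,208,209,210): print(vv,g[vv,264:304])
for u_,v_,z in ((273,207,.03),(298.5,203.5,.022)): 
    print(W[int(v_),int(u_)],(ray("top",u_,v_,z)[:2]-[.5153,-.134])@R*1000)
```

```text
slab 1067 (array([ 510. , -127.5]), array([105.6,  77. ]), 8.2) 0.03394823855232906
slab from tin0 [ 510.33421817 -128.39895885]
slab-frame plate+paddle [ 69.47757777 156.75678983] [100.88236326 194.69354481] [ 84.33201776 175.37105754]
steel [ 85.05991359 165.41885688] [0.07125307 0.15675679] [0.10088236 0.19167741] black [ 81.87718191 190.7367329 ] [0.06947758 0.18743101] [0.0984726 0.1944196]
201 [133 135 133 134 135 138 136 131 130 139 137 128 119 121 130 147 155 163
 171 165 161 167 178 194 210 221 218 212 214 219 212 166 106 164 219 221
 220 219 219 220]
202 [130 129 129 132 131 130 134 138 156 173 176 169 162 160 171 189 199 213
 223 219 214 213 217 219 219 220 221 219 220 223 219 173 111 157 213 222
 218 219 218 219]
203 [136 148 162 172 171 165 168 178 201 223 226 225 222 218 217 219 219 219
 222 221 220 220 219 218 219 219 220 218 219 220 219 180 115 141 202 222
 221 220 219 219]
204 [176 192 217 226 227 224 211 200 209 224 226 225 223 222 221 220 219 218
 217 218 218 217 218 217 218 217 217 218 218 220 220 186 123 122 174 204
 219 222 222 222]
205 [222 221 224 225 226 225 
[... 404 characters left out ...]
 220 221 220 220 220 221 222 223 223 172  80  14  62
 133 186 207 210]
208 [219 218 218 219 220 218 173  85  59 114 143 156 192 220 221 220 219 218
 220 220 220 220 220 220 222 223 223 225 220 213 209 201 163  84  25  29
  78 120 133 135]
209 [218 219 219 220 222 221 179  94  53 111 142 156 192 220 222 221 221 221
 223 223 221 217 210 206 207 209 213 213 196 172 153 150 144 112  53  20
  53  98 121 126]
210 [220 220 220 220 223 222 187 108  56 103 139 158 195 219 216 210 205 204
 207 210 203 187 166 149 139 140 140 139 136 129 133 167 193 164  82  22
  55 109 137 142]
[0.59302677 0.13229843 0.03045261] [115.89206592 252.12591406]
[0.60486536 0.07435375 0.02119406] [117.50692123 191.9985411 ]
```

```bash
python3 -m crank '[{"slide":[1,-1,0],"turn":[0,0,-0.1706],"gripper":-1},{"slide":[1,-1,0],"turn":[0,0,-0.1706],"gripper":-1},{"slide":[1,-1,0],"turn":[0,0,-0.1706],"gripper":-1},{"slide":[1,-1,0],"turn":[0,0,-0.1706],"gripper":-1},{"slide":[1,-1,0],"turn":[0,0,-0.1706],"gripper":-1},{"slide":[1,-1,0],"turn":[0,0,-0.1706],"gripper":-1},{"slide":[1,-1,0],"turn":[0,0,-0.1706],"gripper":-1},{"slide":[1,-1,0],"turn":[0,0,-0.1706],"gripper":-1},{"slide":[1,-1,0],"turn":[0,0,-0.1706],"gripper":-1},{"slide":[1,-1,0],"turn":[0,0,-0.1706],"gripper":-1}]'
cat >> h.py <<'E'
def go(x,y,z,yaw):
    "slide numbers and turn from the present pose to TCP x,y,z with tool y axis at yaw deg"
    o=get_obs(); R=o["tcp_rot"]; p=o["ee_pos"]
    th=np.radians(yaw); c,s=np.cos(th),np.sin(th)
    G=np.array([[-s,c,0],[c,s,0],[0,0,-1.]])
    from scipy.spatial.transform import Rotation as Ro
    print("t",round(o["time_s"],2),"pos",p.round(4),"w",round(o["width"],4),"F",o["contact_force"].round(1),"ff",round(o["finger_force"],1),"q",o["qpos"].round(0))
    print("slide",(R.T@(np.array([x,y,z])-p)/.15).round(4),"turn",(Ro.from_matrix(R.T@G).as_rotvec()/2/np.pi).round(4))
E
python3 -c "
from h import *
import sys
go(.424,-.3418,.09,-1.8)"
```

```text
time_s: 0.93
ee_pos: [0.359, -0.3787, 0.2422]
tcp_rot: [[0.028, 1.0, -0.0], [1.0, -0.028, 0.0], [0.0, -0.0, -1.0]]
contact_force: [-0.2, -0.8, 0.2]
width: 0.0854
finger_force: 0.0
t 0.93 pos [ 0.359  -0.3787  0.2422] w 0.0854 F [-0.2 -0.8  0.2] ff 0.0 q [-50.  17. 108.  -0.  55. -48.]
slide [0.2578 0.4267 1.0144] turn [-0.     -0.      0.0006]
```

```bash
python3 -m crank '[{"slide":[0.258,0.427,0],"turn":[0,0,0],"gripper":-1},{"slide":[0.258,0.427,0.3],"turn":[0,0,0],"gripper":-1},{"slide":[0.258,0.427,0.6],"turn":[0,0,0],"gripper":-1},{"slide":[0.258,0.427,0.85],"turn":[0,0,0],"gripper":-1},{"slide":[0.258,0.427,0.95],"turn":[0,0,0],"gripper":-1},{"slide":[0.258,0.427,0.95],"turn":[0,0,0],"gripper":-1}]'
python3 - <<'E'
from h import *
go(.424,-.3418,.018,-1.8)
p,d=eyes.capture("side"); cv2.imwrite("pics/s1.png",cv2.resize(p[260:460,250:500,::-1],None,fx=3,fy=3))
E
```

```text
time_s: 1.43
ee_pos: [0.4219, -0.3399, 0.095]
tcp_rot: [[0.035, 0.999, -0.006], [0.999, -0.035, 0.005], [0.005, -0.006, -1.0]]
contact_force: [-2.0, 0.2, -0.2]
width: 0.0853
finger_force: 0.0
t 1.43 pos [ 0.4219 -0.3399  0.095 ] w 0.0853 F [-2.   0.2 -0.2] ff 0.0 q [-42.  31. 113.   0.  37. -40.]
slide [-0.0145  0.0173  0.5128] turn [-0.001  -0.0008 -0.0005]
```

View pics/s1.png

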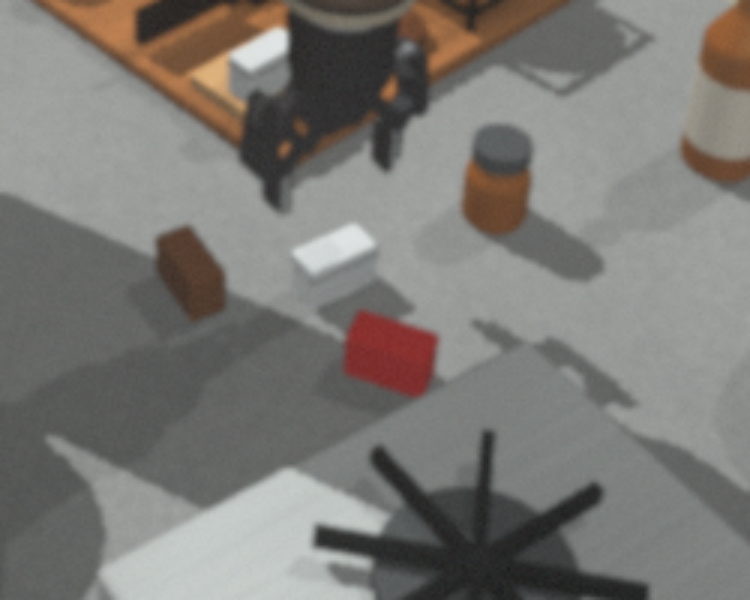

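The side view shows the open gripper centred above the white tin at (335,255), so I'll descend and grasp.

```bash
python3 -m crank '[{"slide":[0,0,0.2],"turn":[0,0,0],"gripper":-1},{"slide":[0,0,0.4],"turn":[0,0,0],"gripper":-1},{"slide":[0,0,0.5],"turn":[0,0,0],"gripper":-1},{"slide":[0,0,0.54],"turn":[0,0,0],"gripper":-1},{"slide":[0,0,0.54],"turn":[0,0,0],"gripper":-1},{"slide":[0,0,0.54],"turn":[0,0,0],"gripper":0},{"slide":[0,0,0.54],"turn":[0,0,0],"gripper":0.5},{"slide":[0,0,0.54],"turn":[0,0,0],"gripper":1},{"slide":[0,0,0.54],"turn":[0,0,0],"gripper":1},{"slide":[0,0,0.54],"turn":[0,0,0],"gripper":1},{"slide":[0,0,0.54],"turn":[0,0,0],"gripper":1},{"slide":[0,0,0.54],"turn":[0,0,0],"gripper":1},{"slide":[0,0,0.54],"turn":[0,0,0],"gripper":1}]'
python3 -c "
from h import *
go(.424,-.3418,.018,-1.8)"
```

```text
time_s: 2.57
ee_pos: [0.4251, -0.3433, 0.0208]
tcp_rot: [[0.032, 0.999, 0.002], [0.999, -0.032, -0.002], [-0.002, 0.002, -1.0]]
contact_force: [-1.7, -0.3, 11.9]
width: 0.0593
finger_force: 62.8
t 2.57 pos [ 0.4251 -0.3433  0.0208] w 0.0593 F [-1.7 -0.3 11.9] ff 62.8 q [-42.  38. 114.  -0.  28. -40.]
slide [ 0.0096 -0.0078  0.0184] turn [ 0.0003  0.0003 -0.0001]
```

```bash
python3 -m crank '[{"slide":[0,0,-0.3],"turn":[0,0,0],"gripper":1},{"slide":[0,0,-0.6],"turn":[0,0,0],"gripper":1},{"slide":[0,0,-0.8],"turn":[0,0,0],"gripper":1},{"slide":[0.2,0.1,-0.8],"turn":[0,0,0],"gripper":1},{"slide":[0.45,0.2,-0.8],"turn":[0,0,-0.015],"gripper":1},{"slide":[0.7,0.3,-0.8],"turn":[0,0,-0.028],"gripper":1},{"slide":[0.9,0.38,-0.8],"turn":[0,0,-0.028],"gripper":1},{"slide":[0.95,0.4,-0.8],"turn":[0,0,-0.028],"gripper":1},{"slide":[0.95,0.4,-0.8],"turn":[0,0,-0.028],"gripper":1},{"slide":[0.95,0.4,-0.8],"turn":[0,0,-0.028],"gripper":1},{"slide":[0.95,0.4,-0.8],"turn":[0,0,-0.028],"gripper":1}]'
python3 -c "
from h import *
go(.4908,-.1135,.139,8.3)"
```

```text
time_s: 3.48
ee_pos: [0.4887, -0.2027, 0.1394]
tcp_rot: [[-0.143, 0.99, 0.001], [0.99, 0.143, -0.001], [-0.001, 0.001, -1.0]]
contact_force: [0.2, -0.2, -0.7]
width: 0.0588
finger_force: 65.9
t 3.48 pos [ 0.4887 -0.2027  0.1394] w 0.0588 F [ 0.2 -0.2 -0.7] ff 65.9 q [-26.  26. 113.  -0.  41. -34.]
slide [0.5867 0.0985 0.0023] turn [ 0.0001  0.0001 -0.0003]
```

```bash
python3 -m crank '[{"slide":[0.2,0.03,0],"turn":[0,0,0],"gripper":1},{"slide":[0.4,0.06,0],"turn":[0,0,0],"gripper":1},{"slide":[0.55,0.1,0],"turn":[0,0,0],"gripper":1},{"slide":[0.587,0.1,0],"turn":[0,0,0],"gripper":1},{"slide":[0.587,0.1,0.15],"turn":[0,0,0],"gripper":1},{"slide":[0.587,0.1,0.3],"turn":[0,0,0],"gripper":1},{"slide":[0.587,0.1,0.4],"turn":[0,0,0],"gripper":1},{"slide":[0.587,0.1,0.45],"turn":[0,0,0],"gripper":1},{"slide":[0.587,0.1,0.45],"turn":[0,0,0],"gripper":1},{"slide":[0.587,0.1,0.45],"turn":[0,0,0],"gripper":1},{"slide":[0.587,0.1,0.45],"turn":[0,0,0],"gripper":1}]'
python3 - <<'E'
from h import *
go(.4908,-.1135,.055,8.3)
for n in("side","top"):
    p,d=eyes.capture(n); np.savez(f"pics/{n}1.npz",p=p,d=d)
    if n=="side": im=cv2.resize(p[180:360,240:460],None,fx=3,fy=3)
cv2.imwrite("pics/s2.png",im[:,:,::-1])
E
```

```text
time_s: 4.4
ee_pos: [0.4915, -0.1132, 0.0721]
tcp_rot: [[-0.143, 0.99, 0.001], [0.99, 0.143, -0.0], [-0.0, 0.001, -1.0]]
contact_force: [0.3, -0.1, -0.4]
width: 0.059
finger_force: 66.0
t 4.4 pos [ 0.4915 -0.1132  0.0721] w 0.059 F [ 0.3 -0.1 -0.4] ff 66.0 q [-16.  31. 119.  -0.  31. -25.]
slide [-0.001  -0.0048  0.114 ] turn [ 0.0002  0.0001 -0.0003]
```

View pics/s2.png

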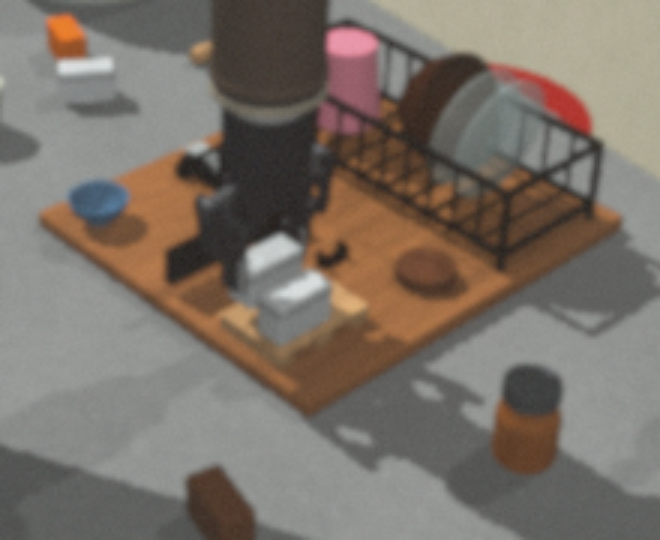

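The held tin is just above its place, behind tin0 at (290,300). I'll lower it, release and lift.

```bash
python3 -m crank '[{"slide":[0,0,0.06],"turn":[0,0,0],"gripper":1},{"slide":[0,0,0.1],"turn":[0,0,0],"gripper":1},{"slide":[0,0,0.113],"turn":[0,0,0],"gripper":1},{"slide":[0,0,0.113],"turn":[0,0,0],"gripper":1},{"slide":[0,0,0.113],"turn":[0,0,0],"gripper":1},{"slide":[0,0,0.113],"turn":[0,0,0],"gripper":0.3},{"slide":[0,0,0.113],"turn":[0,0,0],"gripper":-0.5},{"slide":[0,0,0.113],"turn":[0,0,0],"gripper":-1},{"slide":[0,0,0.113],"turn":[0,0,0],"gripper":-1},{"slide":[0,0,0.113],"turn":[0,0,0],"gripper":-1},{"slide":[0,0,0.113],"turn":[0,0,0],"gripper":-1},{"slide":[0,0,0],"turn":[0,0,0],"gripper":-1},{"slide":[0,0,-0.2],"turn":[0,0,0],"gripper":-1},{"slide":[0,0,-0.45],"turn":[0,0,0],"gripper":-1},{"slide":[0,0,-0.7],"turn":[0,0,0],"gripper":-1},{"slide":[0,0,-0.7],"turn":[0,0,0],"gripper":-1},{"slide":[0,0,-0.7],"turn":[0,0,0],"gripper":-1}]'
python3 -c "
from h import *
go(.5645,.3425,.177,-23.4)"
```

```text
time_s: 5.92
ee_pos: [0.4923, -0.1129, 0.1783]
tcp_rot: [[-0.143, 0.99, 0.004], [0.99, 0.143, -0.001], [-0.002, 0.004, -1.0]]
contact_force: [-0.7, -0.3, -0.1]
width: 0.0854
finger_force: 0.0
t 5.92 pos [ 0.4923 -0.1129  0.1783] w 0.0854 F [-0.7 -0.3 -0.1] ff 0.0 q [-16.  21. 114.  -0.  45. -25.]
slide [2.9359 0.9116 0.0071] turn [0.0007 0.0001 0.0879]
```

```bash
for i in 1 2; do python3 -m crank '[{"slide":[0.25,0.08,0],"turn":[0,0,0],"gripper":-1},{"slide":[0.5,0.16,0],"turn":[0,0,0],"gripper":-1},{"slide":[0.75,0.23,0],"turn":[0,0,0],"gripper":-1},{"slide":[1,0.3,0],"turn":[0,0,0],"gripper":-1},{"slide":[1,0.3,0],"turn":[0,0,0],"gripper":-1}]' >/dev/null; done
python3 - <<'E'
from h import *
p,d=eyes.capture("top"); W=cloud("top",d); np.savez("pics/top2.npz",p=p,d=d)
B=np.zeros((480,640),bool); B[215:275,365:415]=1
q=B&(W[...,2]>.066)&(W[...,2]<.085); n,l,st,c=cv2.connectedComponentsWithStats(q.astype(np.uint8))
th=np.radians(8.3); R=np.array([[np.cos(th),-np.sin(th)],[np.sin(th),np.cos(th)]])
for i in range(1,n):
    if st[i,4]>50:
        r=rect(W[l==i]); print(st[i],r,"slab",(np.array(r[0])-[510.1,-127.9])@R,np.median(W[l==i][:,2]))
g=p[225:268,368:412].mean(2)
cv2.imwrite("pics/t3.png",cv2.resize(p[195:275,300:420,::-1],None,fx=5,fy=5))
B[:]=0;B[195:240,165:200]=1
q=B&(W[...,2]>.032)&(W[...,2]<.05); print("L",q.sum(),rect(W[q]))
go(.5645,.3425,.177,-23.4)
E
```

```text
[387 233  18  29 370] (array([ 496.1, -147.9]), array([60.3, 30.6]), 8.8) slab [-16.74048507 -17.76952897] 0.07341521991325013
[372 236  17  28 369] (array([ 489.7, -112.2]), array([59.7, 30.4]), 8.9) slab [-17.91993374  18.48042139] 0.0735550288566564
L 110 (array([548.5, 350.4]), array([30.1, 24.8]), 64.0)
t 6.8 pos [0.5367 0.2002 0.1748] w 0.0854 F [-0.9 -0.3 -0.5] ff 0.0 q [ 17.  26. 106.   0.  49.   9.]
slide [ 0.9109  0.323  -0.0147] turn [-0.0002  0.      0.0885]
```

View pics/t3.png

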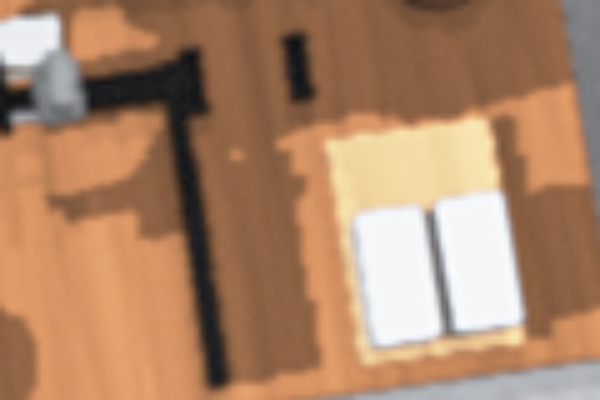

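The top view shows tin1 at (400,275) lying parallel beside tin0 at (480,262), ends level. Next is the left tin.

```bash
python3 -m crank '[{"slide":[0.25,0.08,0],"turn":[0,0,0.02],"gripper":-1},{"slide":[0.5,0.16,0],"turn":[0,0,0.04],"gripper":-1},{"slide":[0.75,0.25,0],"turn":[0,0,0.06],"gripper":-1},{"slide":[0.9,0.32,0],"turn":[0,0,0.075],"gripper":-1},{"slide":[0.91,0.323,0.2],"turn":[0,0,0.0885],"gripper":-1},{"slide":[0.91,0.323,0.4],"turn":[0,0,0.0885],"gripper":-1},{"slide":[0.91,0.323,0.55],"turn":[0,0,0.0885],"gripper":-1},{"slide":[0.91,0.323,0.6],"turn":[0,0,0.0885],"gripper":-1},{"slide":[0.91,0.323,0.6],"turn":[0,0,0.0885],"gripper":-1},{"slide":[0.91,0.323,0.6],"turn":[0,0,0.0885],"gripper":-1}]'
python3 -c "
from h import *
go(.5645,.3425,.018,-23.4)"
```

```text
time_s: 7.63
ee_pos: [0.5656, 0.3386, 0.0863]
tcp_rot: [[0.401, 0.916, -0.001], [0.916, -0.401, -0.0], [-0.001, -0.0, -1.0]]
contact_force: [0.5, -0.5, -0.4]
width: 0.0854
finger_force: 0.0
t 7.63 pos [0.5656 0.3386 0.0863] w 0.0854 F [ 0.5 -0.5 -0.4] ff 0.0 q [28. 38. 97. -0. 45. 52.]
slide [ 0.0212 -0.0167  0.4554] turn [-0.0001  0.0001 -0.0007]
```

```bash
python3 -m crank '[{"slide":[0.02,-0.015,0.2],"turn":[0,0,0],"gripper":-1},{"slide":[0.02,-0.015,0.35],"turn":[0,0,0],"gripper":-1},{"slide":[0.02,-0.015,0.43],"turn":[0,0,0],"gripper":-1},{"slide":[0.02,-0.015,0.45],"turn":[0,0,0],"gripper":-1},{"slide":[0.02,-0.015,0.45],"turn":[0,0,0],"gripper":-1},{"slide":[0.02,-0.015,0.45],"turn":[0,0,0],"gripper":0},{"slide":[0.02,-0.015,0.45],"turn":[0,0,0],"gripper":0.5},{"slide":[0.02,-0.015,0.45],"turn":[0,0,0],"gripper":1},{"slide":[0.02,-0.015,0.45],"turn":[0,0,0],"gripper":1},{"slide":[0.02,-0.015,0.45],"turn":[0,0,0],"gripper":1},{"slide":[0.02,-0.015,0.45],"turn":[0,0,0],"gripper":1},{"slide":[0.02,-0.015,0.45],"turn":[0,0,0],"gripper":1}]'
python3 -c "
from h import *
go(.5418,-.1234,.14,-81.7)"
```

```text
time_s: 8.63
ee_pos: [0.5656, 0.3434, 0.0206]
tcp_rot: [[0.401, 0.916, 0.002], [0.916, -0.401, 0.001], [0.002, 0.001, -1.0]]
contact_force: [-0.6, -1.0, 8.3]
width: 0.0591
finger_force: 64.6
t 8.63 pos [0.5656 0.3434 0.0206] w 0.0591 F [-0.6 -1.   8.3] ff 64.6 q [29. 43. 98. -0. 38. 52.]
slide [-2.9131  1.1029 -0.7999] turn [ 1.000e-04 -4.000e-04  1.613e-01]
```

```bash
python3 -m crank '[{"slide":[0,0,-0.25],"turn":[0,0,0],"gripper":1},{"slide":[0,0,-0.5],"turn":[0,0,0],"gripper":1},{"slide":[0,0,-0.75],"turn":[0,0,0],"gripper":1},{"slide":[-0.15,0.05,-0.85],"turn":[0,0,0],"gripper":1},{"slide":[-0.4,0.15,-0.85],"turn":[0,0,0],"gripper":1},{"slide":[-0.65,0.24,-0.85],"turn":[0,0,0],"gripper":1},{"slide":[-0.9,0.34,-0.85],"turn":[0,0,0],"gripper":1},{"slide":[-1,0.38,-0.85],"turn":[0,0,0],"gripper":1}]' >/dev/null
python3 -m crank '[{"slide":[-0.25,0.1,0],"turn":[0,0,0],"gripper":1},{"slide":[-0.5,0.19,0],"turn":[0,0,0],"gripper":1},{"slide":[-0.75,0.28,0],"turn":[0,0,0],"gripper":1},{"slide":[-1,0.38,0],"turn":[0,0,0.015],"gripper":1},{"slide":[-1,0.38,0],"turn":[0,0,0.035],"gripper":1},{"slide":[-1,0.38,0],"turn":[0,0,0.055],"gripper":1},{"slide":[-1,0.38,0],"turn":[0,0,0.075],"gripper":1},{"slide":[-1,0.38,0],"turn":[0,0,0.095],"gripper":1},{"slide":[-1,0.38,0],"turn":[0,0,0.115],"gripper":1},{"slide":[-1,0.38,0],"turn":[0,0,0.135],"gripper":1},{"slide":[-1,0.38,0],"turn":[0,0,0.15],"gripper":1},{"slide":[-1,0.38,0],"turn":[0,0,0.1613],"gripper":1},{"slide":[-1,0.38,0],"turn":[0,0,0.1613],"gripper":1},{"slide":[-1,0.38,0],"turn":[0,0,0.1613],"gripper":1}]'
python3 -c "
from h import *
go(.5418,-.1234,.075,-81.7)"
```

```text
time_s: 10.47
ee_pos: [0.5491, 0.0223, 0.147]
tcp_rot: [[0.989, 0.147, 0.001], [0.147, -0.989, -0.0], [0.001, 0.0, -1.0]]
contact_force: [-0.0, -0.8, -0.5]
width: 0.0591
finger_force: 65.2
t 10.47 pos [0.5491 0.0223 0.147 ] w 0.0591 F [-0.  -0.8 -0.5] ff 65.2 q [ -1.  26. 110.   0.  44.  81.]
slide [-0.1917  0.9538  0.4802] turn [ 0.     -0.0002  0.0004]
```

```bash
python3 -m crank '[{"slide":[-0.05,0.25,0],"turn":[0,0,0],"gripper":1},{"slide":[-0.1,0.5,0],"turn":[0,0,0],"gripper":1},{"slide":[-0.15,0.75,0],"turn":[0,0,0],"gripper":1},{"slide":[-0.19,0.93,0],"turn":[0,0,0],"gripper":1},{"slide":[-0.192,0.953,0.15],"turn":[0,0,0],"gripper":1},{"slide":[-0.192,0.953,0.35],"turn":[0,0,0],"gripper":1},{"slide":[-0.192,0.953,0.46],"turn":[0,0,0],"gripper":1},{"slide":[-0.192,0.953,0.48],"turn":[0,0,0],"gripper":1},{"slide":[-0.192,0.953,0.48],"turn":[0,0,0],"gripper":1},{"slide":[-0.192,0.953,0.48],"turn":[0,0,0],"gripper":1},{"slide":[-0.192,0.953,0.48],"turn":[0,0,0],"gripper":1}]'
python3 - <<'E'
from h import *
go(.5418,-.1234,.055,-81.7)
p,d=eyes.capture("side"); cv2.imwrite("pics/s3.png",cv2.resize(p[180:340,260:460,::-1],None,fx=3.5,fy=3.5,interpolation=cv2.INTER_CUBIC))
E
```

```text
time_s: 11.38
ee_pos: [0.5419, -0.1233, 0.0756]
tcp_rot: [[0.989, 0.146, 0.002], [0.146, -0.989, -0.001], [0.002, 0.001, -1.0]]
contact_force: [0.9, 0.4, -0.6]
width: 0.059
finger_force: 65.2
t 11.38 pos [ 0.5419 -0.1233  0.0756] w 0.059 F [ 0.9  0.4 -0.6] ff 65.2 q [-16.  33. 112.   0.  35.  66.]
slide [-0.0011  0.0007  0.1374] turn [ 0.0001 -0.0003  0.0002]
```

View pics/s3.png

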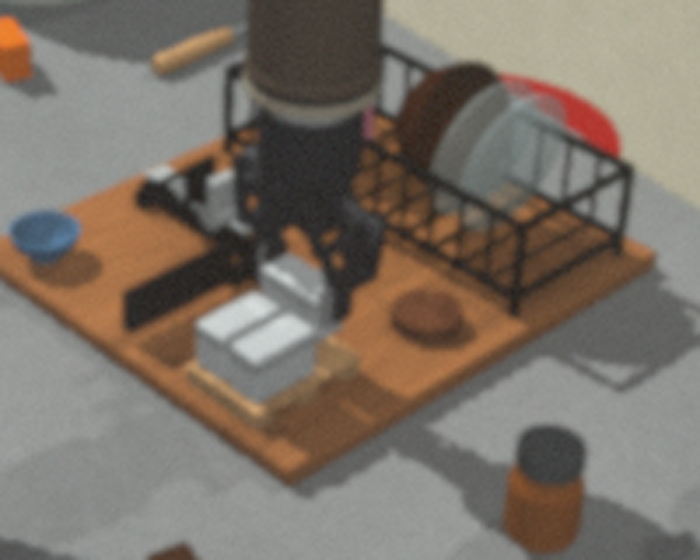

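The held tin (295,285) hangs crosswise over the free end, just clear of the pair at (255,335). I'll lower and release it.

```bash
python3 -m crank '[{"slide":[0,0,0.06],"turn":[0,0,0],"gripper":1},{"slide":[0,0,0.11],"turn":[0,0,0],"gripper":1},{"slide":[0,0,0.135],"turn":[0,0,0],"gripper":1},{"slide":[0,0,0.135],"turn":[0,0,0],"gripper":1},{"slide":[0,0,0.135],"turn":[0,0,0],"gripper":1},{"slide":[0,0,0.135],"turn":[0,0,0],"gripper":0.3},{"slide":[0,0,0.135],"turn":[0,0,0],"gripper":-0.5},{"slide":[0,0,0.135],"turn":[0,0,0],"gripper":-1},{"slide":[0,0,0.135],"turn":[0,0,0],"gripper":-1},{"slide":[0,0,0.135],"turn":[0,0,0],"gripper":-1},{"slide":[0,0,0.135],"turn":[0,0,0],"gripper":-1},{"slide":[0,0,0.03],"turn":[0,0,0],"gripper":-1},{"slide":[0,0,-0.2],"turn":[0,0,0],"gripper":-1},{"slide":[0,0,-0.45],"turn":[0,0,0],"gripper":-1},{"slide":[0,0,-0.7],"turn":[0,0,0],"gripper":-1},{"slide":[0,0,-0.7],"turn":[0,0,0],"gripper":-1},{"slide":[0,-1,-0.7],"turn":[0,0,0],"gripper":-1},{"slide":[0,-1,-0.7],"turn":[0,0,0],"gripper":-1},{"slide":[0,-1,-0.7],"turn":[0,0,0],"gripper":-1},{"slide":[0,-1,-0.7],"turn":[0,0,0],"gripper":-1}]'
python3 -m crank '[{"slide":[0,-0.25,0],"turn":[0,0,0],"gripper":-1},{"slide":[0,-0.5,0],"turn":[0,0,0],"gripper":-1},{"slide":[0,-0.75,0],"turn":[0,0,0],"gripper":-1},{"slide":[0,-1,0],"turn":[0,0,0],"gripper":-1},{"slide":[0,-1,0],"turn":[0,0,0],"gripper":-1},{"slide":[0,-1,0],"turn":[0,0,0],"gripper":-1}]'
cat > m.py <<'E'
from h import *
th=np.radians(8.4); R=np.array([[np.cos(th),-np.sin(th)],[np.sin(th),np.cos(th)]]); C=np.array([.5102,-.1281])
def tins(p,W):
    B=np.zeros((480,640),bool); B[205:275,365:415]=1
    q=B&(W[...,2]>.066)&(W[...,2]<.085); q=cv2.erode(q.astype(np.uint8),np.array([[1,1]],np.uint8)); 
    n,l,st,c=cv2.connectedComponentsWithStats(q,connectivity=4)
    for i in range(1,n):
        if st[i,4]>50:
            r=rect(W[l==i]); print("tin",st[i,4],r,((np.array(r[0])/1000-C)@R*1000).round(1))
def legm(p,W):
    S=(W[...,:2]-C)@R*1000
    b=np.zeros((480,640),bool); b[190:235,262:375]=1
    q=b&(W[...,2]>.075)&(W[...,2]<.1)&(S[...,0]>65)&(S[...,0]<110); s=S[q]
    if len(s): print("plate+paddle x",s[:,0].min(),s[:,0].max(),"y",s[:,1].min(),s[:,1].max(),len(s))
    h=cv2.cvtColor(p,cv2.COLOR_RGB2HSV); 
    return S
E
python3 - <<'E'
from m import *
p,d=eyes.capture("top"); W=cloud("top",d); np.savez("pics/top3.npz",p=p,d=d)
tins(p,W); S=legm(p,W); g=p.mean(2).astype(int)
for v in (201,203,206,207,208): print(v,g[v,266:302])
cv2.imwrite("pics/t4.png",cv2.resize(p[190:275,255:420,::-1],None,fx=4.5,fy=4.5,interpolation=cv2.INTER_CUBIC))
go(.5,0,.1,-81.6)
E
```

```text
time_s: 13.1
ee_pos: [0.5182, 0.028, 0.1794]
tcp_rot: [[0.989, 0.145, -0.0], [0.145, -0.989, 0.001], [-0.0, -0.001, -1.0]]
contact_force: [1.2, -0.0, 0.6]
width: 0.0854
finger_force: 0.0
time_s: 13.6
ee_pos: [0.4972, 0.1755, 0.1792]
tcp_rot: [[0.989, 0.148, 0.0], [0.148, -0.989, 0.0], [0.0, -0.0, -1.0]]
contact_force: [-0.6, -0.7, 0.0]
width: 0.0852
finger_force: 0.0
tin 1029 (array([ 508.2, -128.6]), array([91.6, 65.2]), 8.1) [-2.1 -0.2]
plate+paddle x 73.26356858416904 104.9509019860789 y 150.16813736438337 187.9724830689583 118
201 [152 155 157 159 156 151 153 159 158 150 140 143 154 173 181 190 199 195
 188 196 208 225 235 241 239 236 237 239 237 195 125 194 240 241 238 238]
203 [191 203 199 196 196 206 229 242 245 243 241 237 238 239 238 238 240 238
 238 238 238 238 237 237 237 237 236 238 238 213 134 165 229 240 239 238]
206 [239 238 239 239 203 108 112 163 183 193 221 235 237 237 236 236 236 236
 237 237 237 238 238 238 238 238 238 240 240 235 178  77  36  94 196 241]
207 [236 236 238 239 201  94  87 140 164 178 219 237 238 237 237 237 237 237
 238 238 238 237 238 238 238 238 238 239 242 242 201  93  21  66 156 219]
208 [237 237 238 240 207  99  69 133 166 180 221 238 239 238 238 238 238 238
 238 238 239 239 240 241 241 241 239 235 233 232 191  98  27  37  93 137]
t 13.65 pos [0.4973 0.1742 0.1792] w 0.0855 F [ 0.1 -0.4 -0.2] ff 0.0 q [ 16.  22. 111.  -0.  46.  98.]
slide [-0.1525  1.1513  0.5281] turn [0.     0.     0.0001]
```

View pics/t4.png

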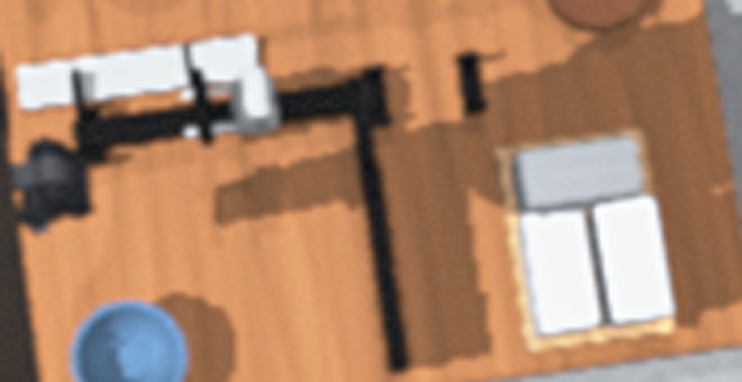

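The layer is complete. The crosswise tin is at (578,172) and the pair at (595,265). The pointer is at (80,90) and the mark at (190,62), in 4.5x crop pixels. I'll check the crosswise tin's offset more closely.

Run:
```python
from m import *
a=np.load("pics/top3.npz"); p,d=a["p"],a["d"]; W=cloud("top",d); g=p.mean(2)
B=np.zeros((480,640),bool); B[205:275,365:415]=1
S=(W[...,:2]-C)@R*1000; b=B&(W[...,2]>.066)&(W[...,2]<.085)
for n,q in (("grey",b&(g<225)&(S[...,0]>12)),("white",b&(g>215)&(S[...,0]<25))):
    r=rect(W[q]);print(n,r,((np.array(r[0])/1000-C)@R*1000).round(1),S[q].min(0),S[q].max(0))
# grey profile along slab x at y=+10 and -12, at z .074
c=eyes.calibration("top"); f=240/np.tan(np.radians(c["fov_y"]/2)); V=np.array(c["view"])
for y in (.014,-.014):
    out=[]
    for x in np.arange(-.054,.060,.002):
        w=np.r_[C+R@[x,y],.074]; k=V[:3,:3]@w+V[:3,3]; u=c["cx"]+f*k[0]/-k[2]; v=c["cy"]-f*k[1]/-k[2]
        out.append(int(cv2.getRectSubPix(g.astype(np.float32),(1,1),(u,v))[0,0]))
    print(y,out)
for n,(u,v,z) in {"pointer":(271.6,207,.03),"mark":(296.1,203,.0205),"mark2":(296.0,201,.0205)}.items(): print(n,((ray("top",u,v,z)[:2]-C)@R*1000).round(1))
```

```text
grey (array([ 538.1, -121.3]), array([31.4, 59.7]), 6.8) [28.6  2.7] [ 12.2723793  -27.16164404] [44.28099936 32.71362582]
white (array([ 492.6, -129.1]), array([59.3, 64.5]), 8.8) [-17.6   1.6] [-47.2160273  -30.67467065] [12.2723793  33.92342308]
0.014 [170, 183, 180, 196, 239, 248, 247, 246, 246, 246, 246, 246, 246, 246, 246, 246, 246, 246, 246, 246, 246, 246, 245, 245, 245, 245, 245, 245, 245, 246, 247, 245, 220, 150, 144, 176, 198, 203, 203, 202, 203, 206, 205, 204, 203, 203, 203, 201, 186, 154, 132, 113, 101, 98, 99, 99, 99]
-0.014 [172, 188, 182, 187, 243, 247, 247, 246, 246, 246, 246, 246, 246, 246, 246, 246, 246, 246, 246, 246, 246, 246, 246, 246, 246, 246, 246, 246, 246, 246, 246, 248, 249, 208, 173, 177, 195, 201, 200, 199, 200, 203, 201, 200, 199, 199, 200, 199, 184, 158, 128, 109, 103, 102, 103, 103, 104]
pointer [120.5 248.8]
mark [124.  190.9]
mark2 [128.8 190.5]
```

Run:
```python
from m import *
w=C+R@[.089,.169]; print(w); go(*w,.15,-81.6)
```

```text
[0.57355721 0.05208841]
t 13.65 pos [0.4973 0.1742 0.1792] w 0.0855 F [ 0.1 -0.4 -0.2] ff 0.0 q [ 16.  22. 111.  -0.  46.  98.]
slide [0.3834 0.8798 0.1946] turn [0.     0.     0.0001]
```

```bash
python3 -m crank '[{"slide":[0.1,0.23,0],"turn":[0,0,0],"gripper":-0.1},{"slide":[0.2,0.46,0],"turn":[0,0,0],"gripper":-0.1},{"slide":[0.3,0.7,0],"turn":[0,0,0],"gripper":-0.1},{"slide":[0.383,0.85,0.1],"turn":[0,0,0],"gripper":-0.1},{"slide":[0.383,0.88,0.19],"turn":[0,0,0],"gripper":-0.1},{"slide":[0.383,0.88,0.19],"turn":[0,0,0],"gripper":-0.1},{"slide":[0.383,0.88,0.19],"turn":[0,0,0],"gripper":-0.1},{"slide":[0.383,0.88,0.19],"turn":[0,0,0],"gripper":-0.1},{"slide":[0.383,0.88,0.19],"turn":[0,0,0],"gripper":-0.1}]'
python3 - <<'E'
from m import *
w=C+R@[.089,.169]; go(*w,.060,-81.6); o=get_obs(); print("slab",(o["ee_pos"][:2]-C)@R)
E
```

```text
time_s: 14.4
ee_pos: [0.5735, 0.0517, 0.1516]
tcp_rot: [[0.989, 0.145, 0.001], [0.145, -0.989, 0.0], [0.001, 0.0, -1.0]]
contact_force: [-0.8, -0.2, -0.5]
width: 0.0473
finger_force: 0.0
t 14.4 pos [0.5735 0.0517 0.1516] w 0.0473 F [-0.8 -0.2 -0.5] ff 0.0 q [  2.  28. 106.   0.  46.  84.]
slide [ 2.000e-04 -2.600e-03  6.107e-01] turn [ 0.     -0.0001 -0.0002]
slab [0.08890366 0.16861871]
```

```bash
python3 -m crank '[{"slide":[0,0,0.2],"turn":[0,0,0],"gripper":-0.16},{"slide":[0,0,0.35],"turn":[0,0,0],"gripper":-0.16},{"slide":[0,0,0.45],"turn":[0,0,0],"gripper":-0.16},{"slide":[0,0,0.53],"turn":[0,0,0],"gripper":-0.16},{"slide":[0,0,0.6],"turn":[0,0,0],"gripper":-0.16},{"slide":[0,0,0.6],"turn":[0,0,0],"gripper":-0.16},{"slide":[0,0,0.6],"turn":[0,0,0],"gripper":-0.16}]'
python3 - <<'E'
from m import *
o=get_obs(); print("slab",(o["ee_pos"][:2]-C)@R)
p,d=eyes.capture("side"); np.savez("pics/s4.npz",p=p,d=d)
cv2.imwrite("pics/s4.png",cv2.resize(p[190:310,260:420,::-1],None,fx=4.5,fy=4.5,interpolation=cv2.INTER_CUBIC))
E
```

```text
time_s: 14.98
ee_pos: [0.5736, 0.0516, 0.061]
tcp_rot: [[0.989, 0.145, -0.0], [0.145, -0.989, -0.0], [-0.0, -0.0, -1.0]]
contact_force: [0.7, 0.4, 0.4]
width: 0.0493
finger_force: 0.0
slab [0.0889688  0.16847488]
```

View pics/s4.png

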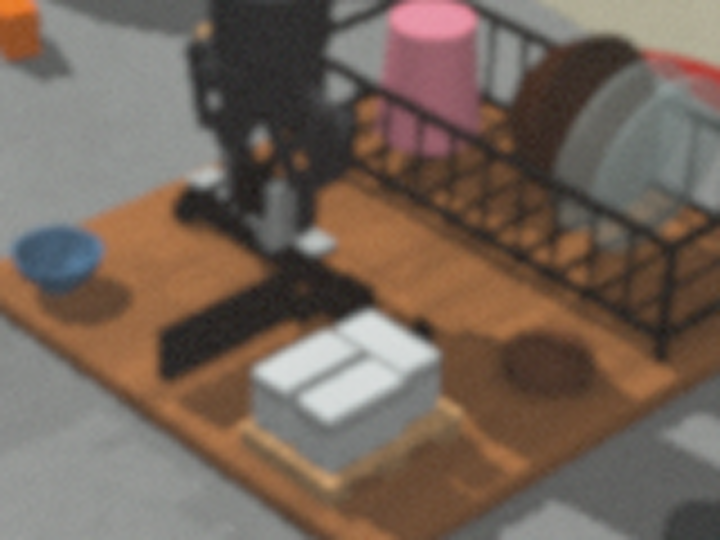

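The side view shows the fingers straddling plate and paddle at (265,205) with no contact. Next I'll creep until the plate is touched, which gives the offset.

```bash
python3 -m crank '[{"slide":[0,0.03,0],"turn":[0,0,0],"gripper":-0.16},{"slide":[0,0.06,0],"turn":[0,0,0],"gripper":-0.16},{"slide":[0,0.09,0],"turn":[0,0,0],"gripper":-0.16},{"slide":[0,0.12,0],"turn":[0,0,0],"gripper":-0.16},{"slide":[0,0.15,0],"turn":[0,0,0],"gripper":-0.16},{"slide":[0,0.18,0],"turn":[0,0,0],"gripper":-0.16},{"slide":[0,0.21,0],"turn":[0,0,0],"gripper":-0.16},{"slide":[0,0.24,0],"turn":[0,0,0],"gripper":-0.16},{"slide":[0,0.27,0],"turn":[0,0,0],"gripper":-0.16},{"slide":[0,0.3,0],"turn":[0,0,0],"gripper":-0.16},{"slide":[0,0.3,0],"turn":[0,0,0],"gripper":-0.16},{"slide":[0,0.3,0],"turn":[0,0,0],"gripper":-0.16}]'
python3 - <<'E'
from m import *
o=get_obs(); print("slab",(o["ee_pos"][:2]-C)@R)
p,d=eyes.capture("top"); W=cloud("top",d); np.savez("pics/top5.npz",p=p,d=d)
g=p.mean(2).astype(int)
for v in (201,203,205,207,209): print(v,g[v,264:304])
E
```

```text
time_s: 16.03
ee_pos: [0.5798, 0.0063, 0.0606]
tcp_rot: [[0.99, 0.144, -0.001], [0.144, -0.99, -0.0], [-0.001, 0.0, -1.0]]
contact_force: [0.6, 0.3, -0.1]
width: 0.0496
finger_force: 0.0
slab [0.08849886 0.12280899]
201 [112 113 112 111 116 113 110  96  83  77  74  75  73  74  72  73  72  73
  73  73  73  74  72  74  74  68  72  73  69  70  73  71  70  70  69  68
  69  69  70  70]
203 [115 116 115 112 106 100  85  77  75  75  73  75  76  73  77  74  74  74
  72  73  75  72  72  68  70  73  70  69  72  69  71  72  72  69  71  70
  68  71  70  72]
205 [117 112 101  86  79  75  76  74  75  72  76  75  76  71  75  73  72  72
  73  74  71  73  72  70  70  71  70  69  69  70  69  72  71  70  67  71
  70  71  70  68]
207 [103  90  76  75  77  75  75  76  74  76  74  75  75  71  71  72  71  72
  70  72  72  73  74  70  71  72  70  72  71  71  69  74  71  70  71  70
  69  68  68  72]
209 [76 75 75 76 75 74 78 77 72 74 74 74 72 70 73 71 72 72 73 72 72 71 72 71
 70 69 71 71 71 71 70 71 71 73 69 70 71 70 69 70]
```

Run:
```python
from m import *
p,d=eyes.capture("side"); np.savez("pics/s5.npz",p=p,d=d); q=np.load("pics/s4.npz")["p"]
im=np.hstack([q[205:285,290:380],p[205:285,290:380]])
cv2.imwrite("pics/s5.png",cv2.resize(im[:,:,::-1],None,fx=4.4,fy=4.4,interpolation=cv2.INTER_CUBIC))
```

```text
(no output)
```

View pics/s5.png

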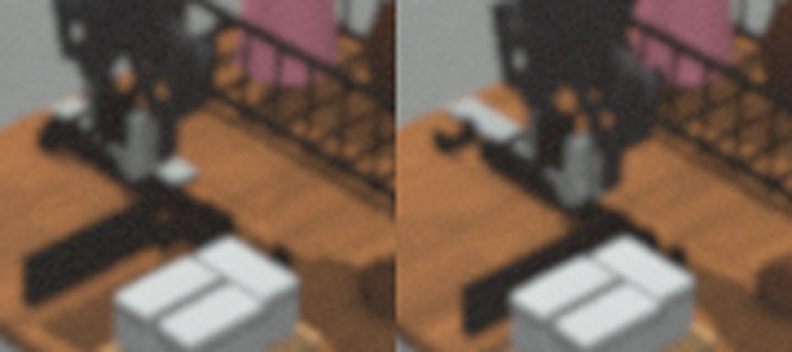

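The left half (before) and right half (after) show the leg and blade moved toward the tins, with the paddle moving from (140,145) to (580,165). I'll measure that shift with depth.

```bash
cat >> m.py <<'E'
def pad(p,d,ylo,yhi,verbose=1):
    W=cloud("side",d); S=np.dstack([(W[...,:2]-C)@R*1000,W[...,2]*1000]); g=p.mean(2); sat=p.max(2).astype(int)-p.min(2)
    q=(S[...,0]>70)&(S[...,0]<108)&(S[...,1]>ylo)&(S[...,1]<yhi)&(S[...,2]>43)&(S[...,2]<84)&(g>85)&(g<200)&(sat<25)
    s=S[q]; print("paddle",len(s),np.median(s,0).round(1),np.percentile(s[:,1],[5,25,50,75,95]).round(1))
    b=(S[...,2]>48)&(S[...,2]<62)&(S[...,0]<50)&(S[...,0]>-40)&(S[...,1]>34)&(S[...,1]<125)&(g<60)
    s=S[b]; print("fence",len(s),np.percentile(s[:,1],[5,25,50,75,95]).round(1))
E
python3 - <<'E'
from m import *
for n,a,b in (("s4",140,180),("s5",95,140)):
    z=np.load(f"pics/{n}.npz"); pad(z["p"],z["d"],a,b)
E
```

```text
paddle 57 [ 75.1 151.8  57.1] [141.  147.2 151.8 154.7 162.5]
fence 112 [ 95.1  97.   98.7  99.9 101.9]
paddle 81 [ 75.7 111.   63.2] [ 96.6 106.1 111.  115.1 122.8]
fence 92 [56.1 57.9 59.3 60.7 64.2]
```

```bash
python3 -m crank '[{"slide":[0,0.03,0],"turn":[0,0,0],"gripper":-0.16},{"slide":[0,0.06,0],"turn":[0,0,0],"gripper":-0.16},{"slide":[0,0.075,0],"turn":[0,0,0],"gripper":-0.16},{"slide":[0,0.085,0],"turn":[0,0,0],"gripper":-0.16},{"slide":[0,0.09,0],"turn":[0,0,0],"gripper":-0.16},{"slide":[0,0.095,0],"turn":[0,0,0],"gripper":-0.16},{"slide":[0,0.1,0],"turn":[0,0,0],"gripper":-0.16},{"slide":[0,0.105,0],"turn":[0,0,0],"gripper":-0.16},{"slide":[0,0.11,0],"turn":[0,0,0],"gripper":-0.16},{"slide":[0,0.115,0],"turn":[0,0,0],"gripper":-0.16},{"slide":[0,0.119,0],"turn":[0,0,0],"gripper":-0.16}]'
python3 - <<'E'
from m import *
o=get_obs(); s=(o["ee_pos"][:2]-C)@R*1000; print("slab",s,"pad",s[1]+o["width"]*500)
p,d=eyes.capture("side"); pad(p,d,80,125)
E
```

```text
time_s: 17.05
ee_pos: [0.5826, -0.0109, 0.0608]
tcp_rot: [[0.989, 0.145, -0.0], [0.145, -0.989, 0.0], [-0.0, -0.0, -1.0]]
contact_force: [-2.4, 2.5, -0.4]
width: 0.0495
finger_force: 1.5
slab [ 88.75867762 105.33301504] pad 130.07373932619413
paddle 80 [76.4 95.8 60.8] [ 89.8  92.9  95.8  98.7 109.7]
fence 3 [47.6 49.3 51.3 52.1 52.8]
```

```bash
python3 -m crank '[{"slide":[0,0,0],"turn":[0,0,0],"gripper":-0.16},{"slide":[0,-0.009,0],"turn":[0,0,0],"gripper":-0.09},{"slide":[0,-0.019,0],"turn":[0,0,0],"gripper":-0.02},{"slide":[0,-0.029,0],"turn":[0,0,0],"gripper":0.05},{"slide":[0,-0.039,0],"turn":[0,0,0],"gripper":0.12},{"slide":[0,-0.049,0],"turn":[0,0,0],"gripper":0.19},{"slide":[0,-0.059,0],"turn":[0,0,0],"gripper":0.26},{"slide":[0,-0.069,0],"turn":[0,0,0],"gripper":0.33},{"slide":[0,-0.079,0],"turn":[0,0,0],"gripper":0.4},{"slide":[0,-0.085,0],"turn":[0,0,0],"gripper":0.6},{"slide":[0,-0.085,0],"turn":[0,0,0],"gripper":1},{"slide":[0,-0.085,0],"turn":[0,0,0],"gripper":1},{"slide":[0,-0.085,0],"turn":[0,0,0],"gripper":1},{"slide":[0,-0.085,0],"turn":[0,0,0],"gripper":1}]'
python3 - <<'E'
from m import *
o=get_obs(); s=(o["ee_pos"][:2]-C)@R*1000; print("slab",s,"pad",s[1]+o["width"]*500,o["width"],o["finger_force"])
p,d=eyes.capture("side"); pad(p,d,80,125); np.savez("pics/s6.npz",p=p,d=d)
c=eyes.calibration("side"); f=240/np.tan(np.radians(c["fov_y"]/2)); V=np.array(c["view"])
g=p.mean(2).astype(int)
W=cloud("side",d); S=np.dstack([(W[...,:2]-C)@R*1000,W[...,2]*1000])
for n,x,y,z in (("pointer",120,191,30),("mark",128,191,20.5),("scaleL",128,240,20.5)):
    w=np.r_[C+R@[x/1000,y/1000],z/1000]; k=V[:3,:3]@w+V[:3,3]; print(n,c["cx"]+f*k[0]/-k[2],c["cy"]-f*k[1]/-k[2])
t,td=eyes.capture("top"); np.savez("pics/top6.npz",p=t,d=td); tins(t,cloud("top",td)); print(t[195:212:3,266:302:2].mean(2).astype(int))
E
```

```text
time_s: 18.27
ee_pos: [0.5813, 0.0019, 0.0614]
tcp_rot: [[0.989, 0.145, 0.001], [0.145, -0.989, 0.0], [0.001, 0.0, -1.0]]
contact_force: [-1.7, 0.3, 11.9]
width: 0.023
finger_force: 59.0
slab [ 89.3134801  118.24473256] pad 129.72839618410495 0.022967327244898472 59.01919484138489
paddle 68 [ 75.  107.7  60.5] [100.7 104.  107.7 112.  118.3]
fence 3 [46.8 47.8 48.9 49.7 50.3]
pointer 322.69854868886614 236.78611551975845
mark 324.6720713173909 238.5535042000498
scaleL 313.75318303572703 231.95505237597928
[[107 107 107 107 107  78  71  84  84  81  74  71  73  72  72  69  73  69]
 [112 111 111 109 104  81  81  78  75  70  71  73  72  71  69  71  73  66]
 [113 113 114 114  99  77  73  73  73  73  73  72  72  71  71  69  71  70]
 [113 115 102  80  75  74  73  74  74  72  72  74  72  72  72  71  70  71]
 [115  87  76  74  77  77  74  75  73  74  73  73  74  73  73  72  69  71]
 [ 76  77  74  77  73  73  74  74  72  75  72  72  70  72  71  70  69  71]]
```

```bash
python3 -c "
from cell import ctrl
print(ctrl.close_job())"
```

```text
the job is handed in; nothing more can be done
None
```

I handed the job in with the three tins laid, the lever pinched shut (width reading 23 mm, 59 N grip) and the leg measured at about 84–85 mm against the 85 mm line. The arm blocked the view of the pointer and tins at the end, so the leg figure is worked out from earlier camera measurements plus the arm's position, and the judge gave no result.

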